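# Close the flower press

### The arm

A 6-joint arm with a two-finger parallel gripper is mounted at the origin on a cart in front of the work surface, level with it; the furniture and walls round the work are solid. World frame = base frame: x ahead of the robot, y to its left, z up, the work surface at z = 0. Lengths are in m, angles in rad, forces in N, time in s.
With the tool pointing down it reaches from about 0.25 to 0.725 m from the base axis. Payload 4 kg.
Tool frame: the origin (TCP) lies at the very end of the fingers, on their centre line; the grasp point (between the pads) lies 19 mm behind it; z points along the fingers, y is the line along which they close (so a half turn about z gives the same grasp; the last joint's range is limited). The gripper opens to 85 mm and grips with 20 to 120 N. Pads are 22 mm wide; open, the fingers measure 114 mm over their backs; the gripper's body (76 mm by 85 mm) begins 54 mm behind the grasp point. The pads swing forward as they close: fully open they stand 13 mm farther back than shut.
Start: joints at [0, 0.241, 0.005, 1.335, 0, 1.571], TCP at [0.5, -0, 0.231] pointing down, gripper open.
Joint ranges: [-2.72, 2.72], [-1.05, 1.87], [-1.09, 1.28], [-1.99, 2.15], [-1.42, 1.44], [-3.14, 3.14]. Speed limits (rad/s): [2.79, 2.79, 3.14, 3.14, 3.14, 3.14].

### API

Orientations are given as a unit quaternion [w, x, y, z].
In Python, from bench import arm, get_image, camera_params gives the robot as it stands. The module is installed in compiled form; this text tells all that it offers.
- The arm moves only by the tool step_arm, never from a script. Its argument "series" is a list of rows, each an object with "claw": the opening, from 0 (shut) to 1 (fully open); "xyz": the shift along the world's x, y, z in mm, a list of three; "twist": the turn about the world's z in rad. In form: [{"claw": claw, "xyz": [tx, ty, tz], "twist": twist}, ...]. A call has 1 to 8 rows; each row is the pose to reach, as a shift and turn from the pose commanded when the call began; what a row does not reach only later rows make up. A row lasts 1/8 s, in which the tool goes at most 62.5 mm and 10.7 degrees, less where a joint would pass 70% of its speed; a pose out of reach is approached as far as the arm can. A call with a gripper value outside its range is refused whole. The fingers move at their own pace and stop on an object; "force" is the grip in N (left out, the last holds). Time passes only in rows, so rows that repeat a pose let the fingers close. It gives the time, the measured TCP pose, the force, the opening and the grip force at its end, in the units of the state.
- arm.sense(): the state, without advancing time (a new reading comes with each control period).
- get_image(name): name is "scene" or "side" or "wrist"; returns the picture (400x640x3 uint8, red, green, blue); there is no depth.
- camera_params(name): a dict with "mtx" (3x3 intrinsics, pixels), "R" (3x3) and "t" (3): a world point X has camera coordinates R X + t. Camera axes: x right, y down, z forward; pixel columns grow to the right and rows downward; lengths in m; the calibration is good to about 2 mm. The wrist camera is an equidistant fisheye: a pixel r from the principal point sees the ray r / f radians off the axis. A picture is of the moment at which its call begins: read the wrist's pose just before it. camera_params takes no time and is no camera call; for the wrist camera it gives the pose at the moment of the call.
- arm.job_done(): hands the job in; it is judged then, once.
The state is a dict: "time": time; "q": joint angles; "joint_velocities": joint speeds; "joint_efforts": joint torques, N m; "ee_pos": TCP position; "tcp_rot": TCP orientation; "wrist_force": force on the tool from outside, world axes, zero at the start; "moment": the same for the moment, N m; "grip_width": opening from 0.0 (shut) to 1.0 (fully open); "finger_force": force on a finger pad.
Only numpy, scipy, OpenCV 4.12 (cv2) and the standard library are available. Lean on these libraries where they do the work, as an engineer would, in place of code of your own. Each camera call takes 0.05 s, during which the arm holds its last target. There are 200 camera calls.

### The job

Close the flower press: take the wooden top board whose two holes match the press's two guide pins (the long one) by its grip bar, and lower it level over both pins until it lies flat on the sheets, then let go. Lower it all the way rather than dropping it, and leave the short board where it is.

Things in the scene. Friction and masses are not known exactly. Their poses are not given: they have to be found in the camera images.
- press: flower press, fixed: wooden foot board 100 (own x) x 200 (own y) x 20 mm high; on it a pack of sheets 78 x 84 mm, pack top 32 mm above the desk, and two upright steel pins at y = +60 and -60 mm, 10 mm across, tips 75 mm above the desk, their top 12 mm tapering to 4 mm. Origin: centre of its underside, on the desk; z up.
- long_board: matching top board, loose, about 0.25 kg, flat on the desk: wooden plate 84 (own x) x 170 (own y) x 16 mm, 24 mm through holes at y = +60 and -60 mm. Centred on it a darker grip bar 16 mm wide (x), 60 long (y), 28 to 44 mm above the underside, on 12 mm posts at y = +21 and -21. Origin: centre of underside; z up. Seated: origin 32 mm above the desk, either way round.
- short_board: top board of a smaller press, loose, not to be moved: same make, width, thickness and grip bar, but 128 mm long (own y), its 24 mm holes only 82 mm apart. Origin: centre of underside; z up.

How it is judged:
By the outcome, as a careful person would: the job done as asked, in the order asked, and still so for the second after the job is handed in, with the robot touching nothing.
It also fails if it takes over 46 s, if anything falls off the work surface, if the arm or the gripper's body presses on something with over 40 N, if the wrist force passes 120 N, or if a joint passes its speed limit or range.

## Working session

There is one attempt and no reset: what is moved stays moved. The work goes in short steps, Python scripts to look and compute and a tool call to move; the robot and the scene stay as the last step left them, time stands still between calls to the robot, and variables do not carry over. Pictures are saved under pics/ and viewed, at most 10 in all, crops included, and the job is handed in when it is done.

Besides the shell and the picture viewer there is one more tool, called as name([rows], argument=value, ...), one row to a line, values as JSON. step_arm: Moves the arm, as the interface text tells. Its arguments: {"type":"object","properties":{"series":{"type":"array","items":{"type":"object","properties":{"claw":{"type":"number"},"xyz":{"type":"array","items":{"type":"number"}},"twist":{"type":"number"}}}},"force":{"type":"number"}},"required":["series"]}

```bash
mkdir -p pics; python3 - <<'E'
from bench import arm,get_image,camera_params
import cv2,numpy as np
for n in ["scene","side","wrist"]:
    p=camera_params(n); im=get_image(n); cv2.imwrite(f"pics/{n}0.png",im[:,:,::-1])
    print(n,np.round(p["mtx"],1).tolist(),np.round(p["R"],3).tolist(),np.round(p["t"],3).tolist())
s=arm.sense();print(s)
a=cv2.imread("pics/scene0.png");b=cv2.imread("pics/side0.png")
E
```

```text
scene [[419.6, 0.0, 316.8], [0.0, 419.6, 189.4], [0.0, 0.0, 1.0]] [[-0.71, -0.704, -0.012], [-0.311, 0.329, -0.891], [0.632, -0.629, -0.453]] [0.435, 0.171, 0.873]
side [[459.3, 0.0, 319.3], [0.0, 459.3, 208.1], [0.0, 0.0, 1.0]] [[-0.998, 0.055, -0.008], [0.039, 0.597, -0.801], [-0.039, -0.801, -0.598]] [0.504, -0.045, 1.259]
wrist [[309.7, 0.0, 316.3], [0.0, 309.7, 193.3], [0.0, 0.0, 1.0]] [[1.0, 0.001, -0.002], [0.001, -0.964, 0.265], [-0.001, -0.265, -0.964]] [-0.499, -0.034, 0.378]
{'time': 0.15, 'q': array([3.36970003e-05, 2.41247200e-01, 4.02893759e-03, 1.33518875e+00,
       2.55907644e-05, 1.57079695e+00]), 'joint_velocities': array([ 0.00129168, -0.0031885 ,  0.00290571,  0.0019657 , -0.00078591,
        0.00034016]), 'joint_efforts': array([-1.62746033e-03, -3.72633219e+01,  2.52638429e+01,  1.23480460e-02,
       -1.30651040e-05,  1.49362950e-05]), 'ee_pos': array([4.99522911e-01, 2.45992207e-05, 2.30612011e-01]), 'tcp_rot': array([-5.78500235e-04,  7.07094866e-01,  7.07118237e-01, -5.60424382e-04]), 'wrist_force': array([ 0.5027145 , -0.36474792,  0.31788621]), 'moment': array([-0.05340562,  0.01487679, -0.0101829 ]), 'finger_force': 0.0, 'grip_width': 0.9969674802242101}
```

View pics/scene0.png

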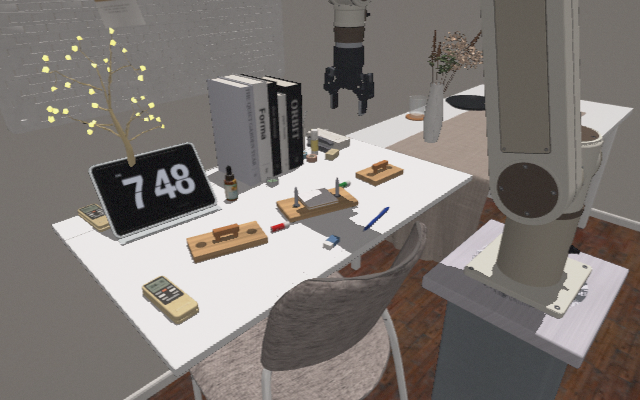

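View pics/side0.png

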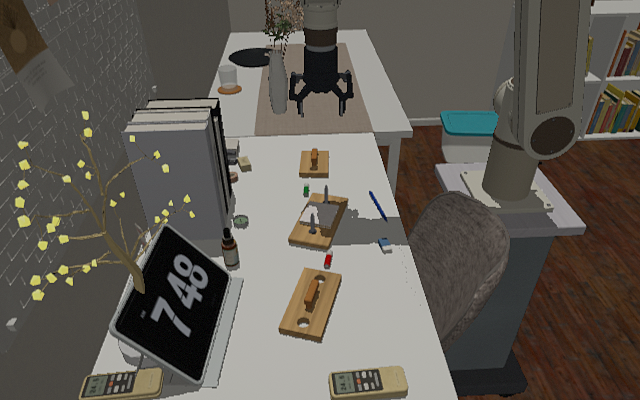

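View pics/wrist0.png

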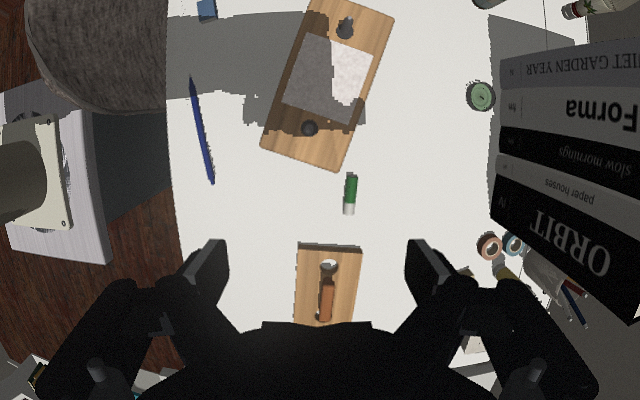

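The long board is in the left front at side (310,303), with holes at about (322,277) and (302,323). The press is at side (318,220), with pin tips at about (325,186) and (312,214). The short board is at side (314,163).

```bash
cat > h.py <<'E'
import cv2,numpy as np
from bench import arm,get_image,camera_params
def cast(p,uv,z):
    uv=np.array(uv,float).reshape(-1,2);K=p["mtx"];R=np.array(p["R"]);t=np.array(p["t"])
    d=np.c_[(uv-[K[0][2],K[1][2]])/K[0][0],np.ones(len(uv))]
    if p.get("fish"):
        r=np.hypot(d[:,0],d[:,1]);d=np.c_[d[:,:2]*(np.sin(r)/r)[:,None],np.cos(r)]
    d=d@R;c=-R.T@t
    return c+d*((z-c[2])/d[:,2])[:,None]
def cam(n):
    p=dict(camera_params(n));p["fish"]=n=="wrist";return p
E
python3 - <<'E'
from h import *
np.set_printoptions(precision=3,suppress=True)
s=cam("side");c=cam("scene");w=cam("wrist")
print("long holes",cast(s,[(323,277),(302,324)],.016))
print("tips side",cast(s,[(325.5,185),(312,213)],.075),"scene",cast(c,[(296,188),(337,178.5)],.075))
print("bar short side",cast(s,[(314,150)],.044))
print("books/tablet base",cast(s,[(195,245),(230,200),(216,384),(240,290),(135,232)],0))
print("press corners wrist",cast(w,[(308,0),(394,17),(340,172),(260,145)],.02))
E
```

```text
long holes [[0.513 0.31  0.016]
 [0.561 0.432 0.016]]
tips side [[0.491 0.046 0.075]
 [0.53  0.16  0.075]] scene [[0.522 0.166 0.075]
 [0.484 0.053 0.075]]
bar short side [[ 0.51  -0.188  0.044]]
books/tablet base [[ 0.81   0.169  0.   ]
 [ 0.745 -0.01   0.   ]
 [ 0.714  0.54   0.   ]
 [ 0.691  0.321  0.   ]
 [ 0.966  0.11   0.   ]]
press corners wrist [[ 0.49   0.199  0.02 ]
 [ 0.589  0.182  0.02 ]
 [ 0.527 -0.004  0.02 ]
 [ 0.435  0.028  0.02 ]]
```

step_arm([
  {"claw": 1,"xyz": [-30,-10,20],"twist": -0.17},
  {"claw": 1,"xyz": [-30,-10,20],"twist": -0.34},
  {"claw": 1,"xyz": [-30,-10,20],"twist": -0.34},
  {"claw": 1,"xyz": [-30,-10,20],"twist": -0.34},
])

```text
time: 0.65
ee_pos: [0.4699, -0.0099, 0.2509]
tcp_rot: [-0.0, 0.816, 0.578, -0.0]
wrist_force: [-0.7, -0.5, 0.3]
grip_width: 1.002
finger_force: 0.0
```

```bash
python3 - <<'E'
from h import *
import pickle
p=cam("wrist");im=get_image("wrist")[:,:,::-1];cv2.imwrite("pics/w1.png",im);pickle.dump(p,open("w1.pkl","wb"))
cv2.imwrite("pics/w1c.png",cv2.resize(im[0:240,200:440],None,fx=2.5,fy=2.5,interpolation=cv2.INTER_CUBIC))
print(arm.sense()["ee_pos"],arm.sense()["time"])
E
```

```text
[ 0.469957   -0.00992327  0.25086998] 0.7
```

View pics/w1c.png

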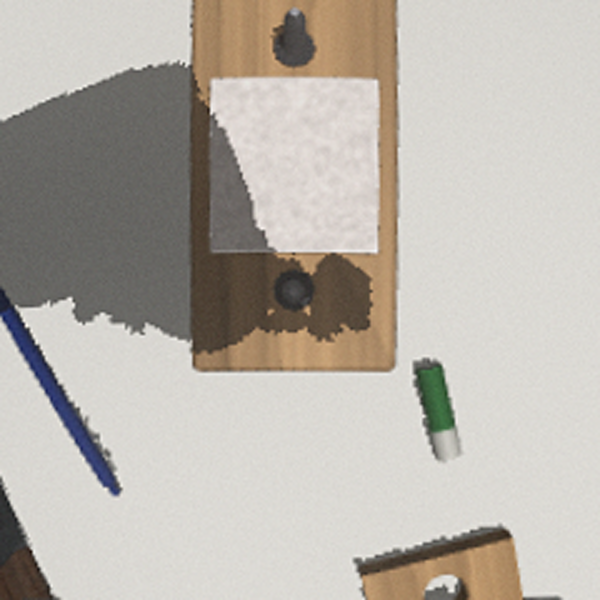

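step_arm([
  {"claw": 1,"xyz": [2,60,0],"twist": 0},
  {"claw": 1,"xyz": [5,120,0],"twist": 0},
  {"claw": 1,"xyz": [10,180,0],"twist": 0},
  {"claw": 1,"xyz": [20,240,0],"twist": 0},
  {"claw": 1,"xyz": [20,240,0],"twist": -0.03},
  {"claw": 1,"xyz": [20,240,0],"twist": -0.03},
])

```text
time: 1.45
ee_pos: [0.4897, 0.23, 0.2505]
tcp_rot: [0.0, 0.825, 0.566, -0.001]
wrist_force: [-1.0, -0.9, -0.1]
grip_width: 1.001
finger_force: 0.0
```

```bash
python3 - <<'E'
from h import *
import pickle
p=cam("wrist");im=get_image("wrist")[:,:,::-1];cv2.imwrite("pics/w2.png",im);pickle.dump(p,open("w2.pkl","wb"))
cv2.imwrite("pics/w2c.png",cv2.resize(im[0:280,180:460],None,fx=2,fy=2,interpolation=cv2.INTER_CUBIC))
print(arm.sense()["ee_pos"],arm.sense()["time"])
E
```

```text
[0.48974141 0.22932006 0.25081657] 1.5
```

View pics/w2c.png

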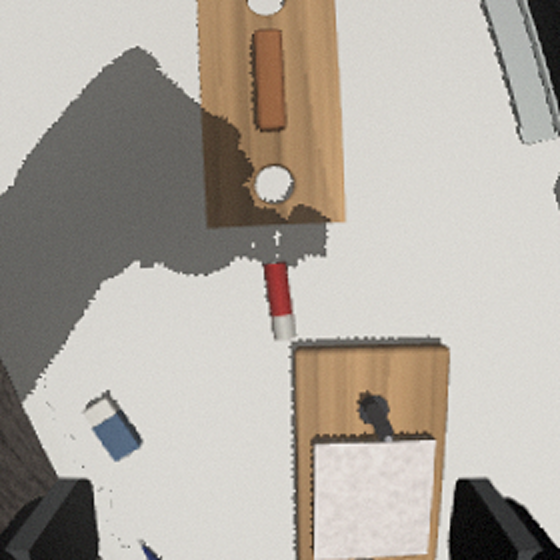

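The first crop shows the press's near pin tip at wrist (317.6,115) and its far tip at (317,5). The second shows the long board's bar corners at wrist (306,15)–(323,64) and its near hole at (317,91.5).

```bash
python3 - <<'E'
from h import *
import pickle
np.set_printoptions(precision=4,suppress=True)
p=pickle.load(open("w1.pkl","rb"));q=pickle.load(open("w2.pkl","rb"))
f=lambda P,k,o:np.array(P)/k+[o,0]
ang=lambda v:-np.arctan2(v[0],v[1])
T=cast(p,f([(294,288),(293.5,12)],2.5,200),.075)
print("tips",T,T.mean(0),ang(T[1]-T[0]),np.linalg.norm(T[1]-T[0]))
S=cast(p,f([(210,78),(378,76),(378,252),(211,252)],2.5,200),.032);print("sheets",S.mean(0),ang(S[0]-S[3]),ang(S[1]-S[2]))
C=cast(p,f([(192,371),(397,371)],2.5,200),.02);v=C[1]-C[0];a=np.arctan2(v[1],v[0]);print("edge",a,C.mean(0)+.1*np.array([-np.sin(a),np.cos(a),0]))
T=cast(q,f([(388,438)],2,180),.075);print("far tip in w2",T)
B=cast(q,f([(253,30),(283,30),(287,129),(257,130)],2,180),.044);print("bar",B.mean(0),ang(B[0]-B[3]),ang(B[1]-B[2]),np.linalg.norm(B[0]-B[3]),np.linalg.norm(B[0]-B[1]))
H=cast(q,f([(274,183),(207,227),(345,222),(266,-8)],2,180),.016);print("hole,corners",H, (H[1]+H[2])/2, ang(H[3]-H[0]))
v=H[2]-H[1];print(np.arctan2(v[1],v[0]))
E
```

```text
tips [[0.4919 0.0485 0.075 ]
 [0.5306 0.1598 0.075 ]] [0.5113 0.1041 0.075 ] -0.3348673422302868 0.11781569777024482
sheets [0.5115 0.1037 0.032 ] -0.3303991876839739 -0.33724585576378396
edge -0.33601936596086157 [0.5119 0.1042 0.02  ]
far tip in w2 [[0.5314 0.1609 0.075 ]]
bar [0.5416 0.3691 0.044 ] -0.32809531849002593 -0.3305105984091802 0.05948946589172261 0.01675526143558802
hole,corners [[0.5227 0.3137 0.016 ]
 [0.4755 0.3036 0.016 ]
 [0.5544 0.2766 0.016 ]
 [0.5623 0.43   0.016 ]] [0.515  0.2901 0.016 ] -0.32759851746612717
-0.32954515290542374
```

step_arm([
  {"claw": 1,"xyz": [20,55,0],"twist": 0.02},
  {"claw": 1,"xyz": [40,110,-20],"twist": 0.041},
  {"claw": 0.7,"xyz": [52,140,-60],"twist": 0.041},
  {"claw": 0.7,"xyz": [52,140,-110],"twist": 0.041},
  {"claw": 0.7,"xyz": [52,140,-155],"twist": 0.041},
  {"claw": 0.7,"xyz": [52,140,-185],"twist": 0.041},
  {"claw": 0.7,"xyz": [52,140,-185],"twist": 0.041},
  {"claw": 0.7,"xyz": [52,140,-185],"twist": 0.041},
])

```text
time: 2.5
ee_pos: [0.5433, 0.3695, 0.0681]
tcp_rot: [0.0, 0.814, 0.581, 0.001]
wrist_force: [-0.4, 0.3, 0.6]
grip_width: 0.699
finger_force: 0.0
```

```bash
python3 - <<'E'
from h import *
im=get_image("side")[:,:,::-1];w=get_image("wrist")[:,:,::-1]
cv2.imwrite("pics/p3.png",np.hstack([cv2.resize(im[180:360,220:420],(400,360)),cv2.resize(w[150:400,190:440],(360,360))]))
print(arm.sense()["ee_pos"],arm.sense()["time"])
E
```

```text
[0.54368154 0.37036437 0.06894303] 2.6
```

View pics/p3.png

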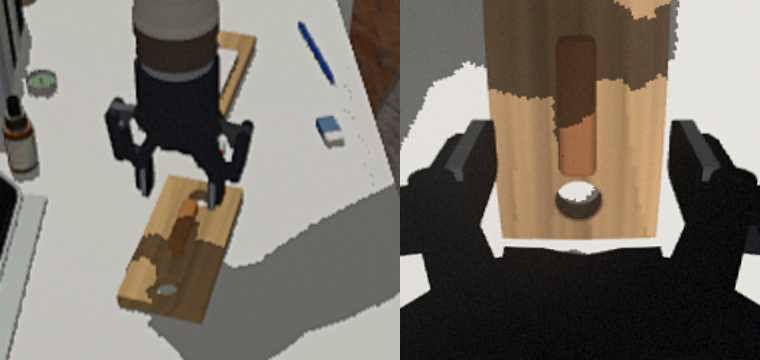

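Bar sits centred between the open fingers (wrist crop bar x≈576, fingers 490/672). Descending and gripping.

step_arm([
  {"claw": 0.7,"xyz": [0,0,-20],"twist": 0},
  {"claw": 0.7,"xyz": [0,0,-38],"twist": 0},
  {"claw": 0.7,"xyz": [0,0,-46],"twist": 0},
  {"claw": 0.7,"xyz": [0,0,-46],"twist": 0},
  {"claw": 0,"xyz": [0,0,-46],"twist": 0},
  {"claw": 0,"xyz": [0,0,-46],"twist": 0},
  {"claw": 0,"xyz": [0,0,-46],"twist": 0},
  {"claw": 0,"xyz": [0,0,-46],"twist": 0},
], force=70)

```text
time: 3.6
ee_pos: [0.5425, 0.3704, 0.0212]
tcp_rot: [-0.0, 0.813, 0.582, 0.001]
wrist_force: [-0.8, 0.2, 3.3]
grip_width: 0.171
finger_force: 70.3
```

step_arm([
  {"claw": 0,"xyz": [0,0,0],"twist": 0},
  {"claw": 0,"xyz": [0,0,0],"twist": 0},
  {"claw": 0,"xyz": [0,0,10],"twist": 0},
  {"claw": 0,"xyz": [0,0,30],"twist": 0},
  {"claw": 0,"xyz": [0,0,60],"twist": 0},
  {"claw": 0,"xyz": [0,0,85],"twist": 0},
  {"claw": 0,"xyz": [0,0,100],"twist": 0},
  {"claw": 0,"xyz": [0,0,100],"twist": 0},
])

```text
time: 4.6
ee_pos: [0.5425, 0.3703, 0.1212]
tcp_rot: [0.0, 0.813, 0.582, 0.001]
wrist_force: [0.5, 0.4, -2.7]
grip_width: 0.171
finger_force: 69.6
```

```bash
python3 - <<'E'
from h import *
im=get_image("side")[:,:,::-1];w=get_image("wrist")[:,:,::-1]
cv2.imwrite("pics/w4.png",w)
cv2.imwrite("pics/p4.png",np.hstack([cv2.resize(im[180:360,220:420],(400,360)),cv2.resize(w[50:400,145:495],(400,400))[:360]]))
s=arm.sense();print(s["ee_pos"],s["time"],s["moment"])
E
```

```text
[0.54138813 0.36955737 0.11909651] 4.7 [ 0.04079544 -0.04874334 -0.01087383]
```

View pics/p4.png

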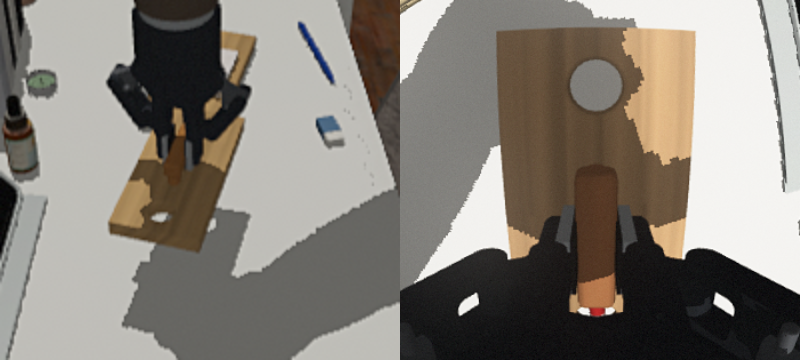

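The board is held: its far hole is at wrist (316.5,124) and its far edge at (230,77)–(403,77). Next I measure its pose in the hand.

```bash
python3 - <<'E'
from h import *
np.set_printoptions(precision=4,suppress=True)
s=arm.sense();p=cam("wrist")
w=cv2.imread("pics/w4.png");print(s["ee_pos"],s["tcp_rot"])
g=cv2.cvtColor(w,cv2.COLOR_BGR2HSV);m=((g[...,1]<30)*255).astype(np.uint8)[95:155,285:350]
n,l,st,c=cv2.connectedComponentsWithStats(m);print(st.tolist(),c.tolist())
k=1+np.argmax(st[1:,4]);h=c[k]+[285,95]
e=np.array([(497,31),(695,31)]);e=(e-[400,0])*.875+[145,50]
z=s["ee_pos"][2]-.0045
H=cast(p,[h],z)[0];E=cast(p,e,z);a=-.329
for a in(-.335,-.329,-.32):
    print(a,H-.06*np.array([-np.sin(a),np.cos(a),0]),E.mean(0)-.085*np.array([-np.sin(a),np.cos(a),0]))
v=E[1]-E[0];print("edge ang",np.arctan2(v[1],v[0]),np.linalg.norm(v)); d=H-s["ee_pos"];print("tcp->hole",-np.arctan2(d[0],d[1]),np.hypot(*d[:2]))
E
```

```text
[0.5414 0.3696 0.1191] [-0.      0.8134  0.5818 -0.001 ]
[[0, 0, 65, 60, 2349], [9, 7, 45, 45, 1551]] [[32.63260962111537, 29.763729246487866], [31.041908446163767, 29.100580270793035]]
-0.335 [0.5414 0.3707 0.1146] [0.541  0.3695 0.1146]
-0.329 [0.5417 0.3705 0.1146] [0.5415 0.3693 0.1146]
-0.32 [0.5422 0.3704 0.1146] [0.5422 0.3691 0.1146]
edge ang -0.32793683994447503 0.08270451958498545
tcp->hole -0.3290828729290048 0.06104743599003959
```

step_arm([
  {"claw": 0,"xyz": [-4,-30,5],"twist": 0},
  {"claw": 0,"xyz": [-9,-80,10],"twist": 0},
  {"claw": 0,"xyz": [-15,-130,10],"twist": 0},
  {"claw": 0,"xyz": [-20,-180,10],"twist": 0},
  {"claw": 0,"xyz": [-26,-230,10],"twist": 0},
  {"claw": 0,"xyz": [-29,-255,10],"twist": -0.006},
  {"claw": 0,"xyz": [-30,-266,0],"twist": -0.006},
  {"claw": 0,"xyz": [-30,-266,-15],"twist": -0.006},
])

```text
time: 5.7
ee_pos: [0.5119, 0.1039, 0.1041]
tcp_rot: [-0.0, 0.815, 0.579, -0.0]
wrist_force: [0.9, 0.2, -2.3]
grip_width: 0.171
finger_force: 69.6
```

step_arm([
  {"claw": 0,"xyz": [0,0,0],"twist": 0},
  {"claw": 0,"xyz": [0,0,0],"twist": 0},
])

```text
time: 5.95
ee_pos: [0.5119, 0.105, 0.1048]
tcp_rot: [-0.0, 0.815, 0.58, -0.0]
wrist_force: [-0.4, 0.7, -1.1]
grip_width: 0.17
finger_force: 69.5
```

```bash
python3 - <<'E'
from h import *
im=get_image("side")[:,:,::-1];w=get_image("wrist")[:,:,::-1]
cv2.imwrite("pics/w5.png",w)
a=cv2.resize(im[120:270,250:400],(400,400),interpolation=cv2.INTER_CUBIC);b=cv2.resize(w[60:180,257:377],(400,400),interpolation=cv2.INTER_CUBIC)
cv2.imwrite("pics/p5.png",np.hstack([a,b]))
s=arm.sense();print(s["ee_pos"],s["time"],s["wrist_force"])
E
```

```text
[0.51237387 0.10487029 0.10544819] 6.05 [ 0.24396876  0.02947253 -1.77101483]
```

View pics/p5.png

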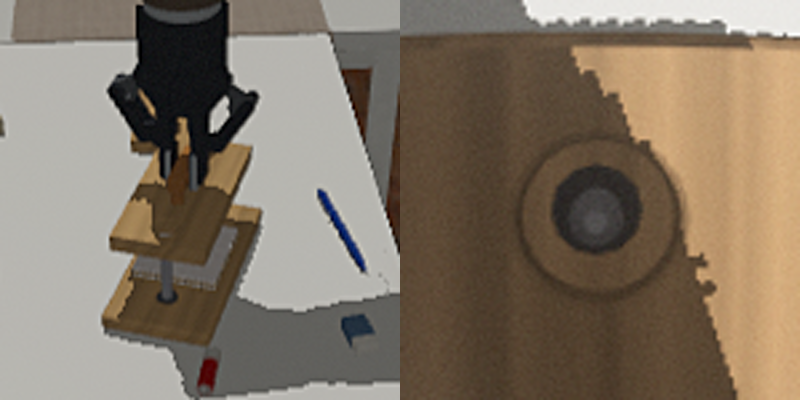

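Through the far hole, the pin tip (595,215) sits within 1 mm of the hole's centre (600,217). Lowering.

step_arm([
  {"claw": 0,"xyz": [0,0,-6],"twist": 0},
  {"claw": 0,"xyz": [0,0,-12],"twist": 0},
  {"claw": 0,"xyz": [0,0,-18],"twist": 0},
  {"claw": 0,"xyz": [0,0,-24],"twist": 0},
  {"claw": 0,"xyz": [0,0,-30],"twist": 0},
  {"claw": 0,"xyz": [0,0,-36],"twist": 0},
  {"claw": 0,"xyz": [0,0,-42],"twist": 0},
  {"claw": 0,"xyz": [0,0,-42],"twist": 0},
])

```text
time: 7.05
ee_pos: [0.5115, 0.1039, 0.0627]
tcp_rot: [-0.0, 0.815, 0.579, -0.001]
wrist_force: [-0.4, -1.1, -2.2]
grip_width: 0.168
finger_force: 69.5
```

step_arm([
  {"claw": 0,"xyz": [0,0,-3],"twist": 0},
  {"claw": 0,"xyz": [0,0,-6],"twist": 0},
  {"claw": 0,"xyz": [0,0,-8],"twist": 0},
  {"claw": 0,"xyz": [0,0,-9],"twist": 0},
  {"claw": 0,"xyz": [0,0,-10],"twist": 0},
  {"claw": 0,"xyz": [0,0,-10],"twist": 0},
])

```text
time: 7.8
ee_pos: [0.512, 0.104, 0.0533]
tcp_rot: [0.0, 0.815, 0.579, 0.0]
wrist_force: [-0.6, -0.5, -1.9]
grip_width: 0.168
finger_force: 69.7
```

step_arm([
  {"claw": 0,"xyz": [0,0,-0.5],"twist": 0},
  {"claw": 0,"xyz": [0,0,-1],"twist": 0},
  {"claw": 0,"xyz": [0,0,-1],"twist": 0},
])

```text
time: 8.18
ee_pos: [0.5121, 0.104, 0.0532]
tcp_rot: [0.0, 0.815, 0.579, 0.0]
wrist_force: [-2.7, -1.3, 5.3]
grip_width: 0.168
finger_force: 70.7
```

Contact at the seated height. I press slightly, then check the picture before releasing.

step_arm([
  {"claw": 0,"xyz": [0,0,-0.5],"twist": 0},
  {"claw": 0,"xyz": [0,0,-0.5],"twist": 0},
])

```text
time: 8.43
ee_pos: [0.5121, 0.104, 0.0532]
tcp_rot: [0.0, 0.815, 0.579, 0.0]
wrist_force: [-3.4, -1.0, 8.8]
grip_width: 0.174
finger_force: 71.1
```

step_arm([
  {"claw": 0.3,"xyz": [0,0,0],"twist": 0},
  {"claw": 0.6,"xyz": [0,0,0],"twist": 0},
  {"claw": 0.7,"xyz": [0,0,0],"twist": 0},
  {"claw": 0.7,"xyz": [0,0,0],"twist": 0},
  {"claw": 0.7,"xyz": [0,0,15],"twist": 0},
  {"claw": 0.7,"xyz": [0,0,50],"twist": 0},
  {"claw": 0.7,"xyz": [0,0,100],"twist": 0},
  {"claw": 0.7,"xyz": [0,0,150],"twist": 0},
])

```text
time: 9.43
ee_pos: [0.5119, 0.104, 0.2043]
tcp_rot: [0.0, 0.815, 0.579, 0.0]
wrist_force: [1.1, -0.3, -0.7]
grip_width: 0.698
finger_force: 0.0
```

step_arm([
  {"claw": 0.7,"xyz": [0,-30,30],"twist": 0},
  {"claw": 0.7,"xyz": [-20,-80,30],"twist": 0},
  {"claw": 0.7,"xyz": [-30,-100,30],"twist": 0},
  {"claw": 0.7,"xyz": [-30,-100,30],"twist": 0},
])

```text
time: 9.93
ee_pos: [0.4816, 0.0028, 0.2332]
tcp_rot: [0.0, 0.816, 0.578, 0.001]
wrist_force: [1.2, -0.8, -0.4]
grip_width: 0.701
finger_force: 0.0
```

```bash
python3 - <<'E'
from h import *
im=get_image("side")[:,:,::-1];w=get_image("wrist")[:,:,::-1]
a=cv2.resize(im[120:280,240:400],(400,400),interpolation=cv2.INTER_CUBIC);b=cv2.resize(w[0:200,217:417],(400,400),interpolation=cv2.INTER_CUBIC)
cv2.imwrite("pics/p6.png",np.hstack([a,b]))
s=arm.sense();print(s["ee_pos"],s["time"],s["wrist_force"])
E
```

```text
[0.48241344 0.00422331 0.23261936] 10.025 [-0.09126752 -0.07529817  0.28996625]
```

View pics/p6.png

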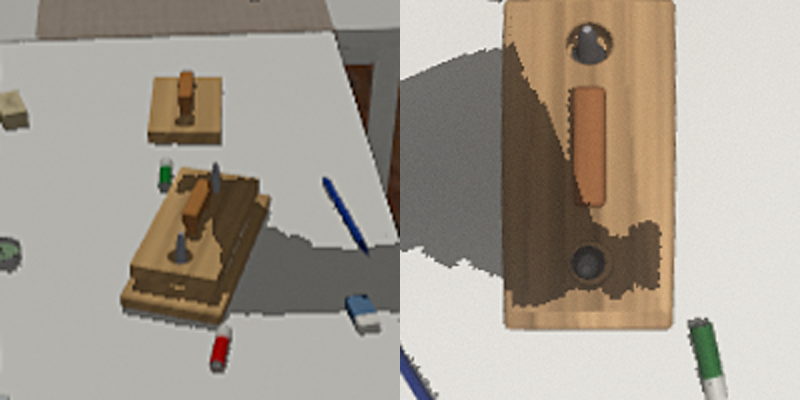

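The board lies flat, both pins stand up through its holes (wrist crop 590,44 and 588,264), and the short board is where it was.

```bash
python3 -c "
from bench import arm
print(arm.job_done())"
```

```text
the job is handed in; nothing more can be done
None
```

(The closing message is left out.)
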